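# Set the current meter on its wading rod and torque the clamp screw

### The job

Slide the current meter along the wading rod until its clamp sits right up against the stop collar, and only then tighten the clamp screw: push the torque wrench's handle clockwise by its rubber grip until the wrench breaks at its knuckle, and go no further, so that the screw is not over-tightened. Let the handle go so that it springs straight again; the clamp must still be against the collar, and the other things on the table are to be left alone.

Things in the scene. Friction and masses are not known exactly. Their poses are not given: they have to be found in the camera images.
- rod_stand: Fixed stand: brass wading rod 20 mm thick, 800 mm long, lying level in two black rests on an aluminium rail 80 mm wide. Origin on the table under the rod; the rod runs along the stand's y, axis 85 mm above the table; x points across it to the propeller's side; z up. Rests at y = -270 and +270 mm, 30 mm wide, 102 mm high. Position varies, yaw up to 0.25 rad either way.
- collar_face (a point): Centre (on the rod's axis) of the face that the clamp must meet, of the steel stop collar fixed on the rod: 36 mm diameter, 16 mm wide. The clamp lies on the stand's -y side of it, so it is slid in the stand's +y direction.
- clamp_centre (a point): Middle of the meter's aluminium clamp block, 52 mm (x) by 44 mm along the rod (y) by 56 mm high, parallel to the stand; underside 63 mm, top 119 mm above the table: it rises 24 mm over the rod's top, where its end face away from the collar can be pushed. Meter body (42 mm thick) and propeller stick out 186 mm in the stand's +x at rod height. It cannot turn on the rod.
- meter_slide (a joint): Gap between clamp block and stop collar in m: 0 = against the collar, 0.07 to 0.13 at the start, 0.14 at most. The clamp is nipped up: it slides under a push of about 10 N (25 N more per m/s of speed) and stays where it is left. Tightening the screw does not raise this friction.
- screw_axis (a point): On the clamp screw's upright axis, at the centre of the wrench's ratchet head (27 mm diameter), 148 mm above the table (head's top 157 mm). The screw is central on the clamp block. The wrench is already on it, level, reaching out along the rod over the collar (at most 0.5 rad off the stand's +y, mostly to its -x side, at the start), and rides along as the meter slides.
- grip_centre (a point): Middle of the wrench's rubber grip, on the handle's axis, 148 mm above the table, 175 mm from screw_axis while straight. Grip 26 mm thick, 100 mm long; steel tube 16 mm thick between it and the knuckle. Below the handle it is open down to the rod (95 mm above the table) and collar (103 mm). Push it sideways at right angles to the handle; no grasp is needed.
- clamp_screw (a joint): Turn of the clamp screw in rad, growing clockwise from above (tightening); 0 to 0.1 at the start. Takes 1.5 N m plus 2.2 N m per rad to turn and stays where left. Pushed at the grip's middle, the wrench breaks at about 0.41. Pushing on past the knuckle's end stop turns the screw further; beyond 0.6 it is over-tightened.
- wrench_handle (a joint): Bend of the handle at the knuckle (upright pin 26 mm from the screw's axis) in rad, growing clockwise: 0 straight, 0.35 end stop. Stays straight up to 2.0 N m about the pin (13 N at the grip's middle), then gives at almost constant torque up to the stop; springs straight as the push is eased off. A ratchet drives clockwise only: backwards the handle swings freely, the screw stays.
- counter_box: Bystander, loose: orange box 90 x 150 x 50 mm with a knob, origin under its centre, on the right of the work.
- level_probe: Bystander, loose: steel probe 28 to 32 mm thick, 180 mm long, lying along its own y axis; origin on the table under its middle.
- tumbler: Bystander, loose: empty glass 72 mm wide, 90 mm high, origin at the centre of its base.

How it is judged:
On the way, in this order (a step that is already met when the one before it is completed fails the run):
1. the meter's clamp is against the stop collar (gap under 3 mm), the screw not yet tightened (value of joint meter_slide below 0.003 m and value of joint clamp_screw below 0.2 rad), for 0.2 s.
2. the wrench breaks at its knuckle (bend over 0.06 rad) with the clamp still against the collar (value of joint wrench_handle above 0.06 rad and value of joint meter_slide below 0.004 m), for 0.04 s.
At the end, for the whole second after the job is handed in: The clamp is within 4 mm of the stop collar, the clamp screw is tight (turned to between 0.28 and 0.6 rad), and the wrench handle has been let go and is straight again (bend under 0.03 rad); meter and handle are at rest (value of joint meter_slide below 0.004 m and value of joint clamp_screw between 0.28 and 0.6 rad and value of joint wrench_handle below 0.03 rad and velocity of joint wrench_handle between -0.05 and 0.05 rad/s and velocity of joint meter_slide between -0.005 and 0.005 m/s); the robot touches nothing.
It fails at once if the clamp screw is over-tightened (beyond 0.6 rad) (value of joint clamp_screw above 0.6 rad).
It fails at once if the clamp screw is tightened (beyond 0.2 rad) while the clamp is more than 6 mm from the collar (value of joint clamp_screw above 0.2 rad and value of joint meter_slide above 0.006 m).
It fails at once if a bystander is moved by more than 30 mm (distance of any of counter_box, level_probe, tumbler from where it was at the start of the episode above 0.03 m).
It fails at once if the tumbler is tipped (angle between tumbler's own z axis and vertical above 0.4 rad).
It also fails if it takes over 64 s, if anything falls off the work surface, if the arm or the gripper's body presses on something with over 40 N, if the wrist force passes 120 N, or if a joint passes its speed limit or range.

### The arm

A 6-joint arm with a two-finger parallel gripper is mounted at the origin on the work surface. World frame = base frame: x ahead of the robot, y to its left, z up, the work surface at z = 0. Lengths are in m, angles in rad, forces in N, time in s.
With the tool pointing down it reaches from about 0.35 to 0.85 m from the base axis. Payload 8.1 kg.
Tool frame: the origin (TCP) lies between the finger pads; the fingertips stand 25 mm ahead of it and the grasp point (between the pads) lies 6 mm ahead of it (robot.tip_extent is the distance from the TCP to the fingertips, in m); z points along the fingers, y is the direction in which the jaws open and shut (so a half turn about z gives the same grasp; the last joint's range is limited). The gripper opens to 93 mm and grips with 3 to 60 N. Pads are 15 mm wide; open, the fingers measure 128 mm over their backs; the gripper's body (75 mm by 188 mm) begins 65 mm behind the grasp point.
Start: joints at [-1.261, 0.13, 1.488, -0, 1.523, -0.085], TCP at [0.231, -0.554, 0.244] pointing down, gripper open.
Joint ranges: [-2.96, 2.96], [-0.89, 2.26], [0.02, 2.5], [-1.34, 4.48], [0, 2.73], [-2.66, 2.66]. Speed limits (rad/s): [2.39, 2.39, 2.79, 3.14, 3.14, 3.14].

### API

Orientations are given as a rotation vector (axis times angle).
In Python, from plant import robot gives the robot as it stands.
- The arm moves only by the tool drive_tool, never from a script. Its argument "increments" is a list of rows, each a list of 7 numbers: the closure, from 0 (fully open) to 1 (shut), then the shift along the world's x, y, z in units of 25 mm (1.0 is 25 mm), then the turn, a rotation vector about the world's x, y, z in rad. In form: [[gripper, dx, dy, dz, rx, ry, rz], ...]. A call has 1 to 20 rows; each row is the pose to reach, as a shift and turn from the pose commanded when the call began; what a row does not reach only later rows make up. A row lasts 1/12 s, in which the tool goes at most 41.7 mm and 7.16 degrees, less where a joint would pass 70% of its speed; a pose out of reach is approached as far as the arm can. A call with a gripper value outside its range is refused whole. The fingers move at their own pace and stop on an object; "squeeze" is the grip in N (left out, the last holds). Time passes only in rows, so rows that repeat a pose let the fingers close. It gives the time, the measured TCP pose, the force and the opening at its end, in the units of the state.
- robot.read_state(): the state, without advancing time (a new reading comes with each control period).
- robot.read_camera(name): name is "scene" or "top"; returns a dict with "image" (384x512x3 uint8, red, green, blue), "fx", "fy", "cx", "cy" (pixels), "T" (4x4, takes a point from camera to world coordinates). Camera axes: x right, y down, z forward; pixel columns grow to the right and rows downward; lengths in m; the calibration is good to about 2 mm. A picture is of the moment at which its call begins. There is no depth.
- robot.close_job(): hands the job in, once; it reports no verdict.
The state is a dict: "t": time; "q": joint angles; "dq": joint speeds; "joint_torque": joint torques, N m; "tool_pos": TCP position; "orientation": TCP orientation; "force": force on the tool from outside, world axes, zero at the start; "wrist_torque": the same for the moment, N m; "opening": finger opening in m.
Only numpy, scipy, OpenCV 4.12 (cv2) and the standard library are available. Lean on these libraries where they do the work, as an engineer would, in place of code of your own. Each camera call takes 0.05 s, during which the arm holds its last target.

## Working session

There is one attempt and no reset: what is moved stays moved. The work goes in short steps, Python scripts to look and compute and a tool call to move; the robot and the scene stay as the last step left them, time stands still between calls to the robot, and variables do not carry over. Pictures are saved under pics/ and viewed, and the job is handed in when it is done.

Besides the shell and the picture viewer there is one more tool, called after ">>>" by a JSON object that holds its "api" and its "payload". drive_tool: Moves the arm, as the interface text tells. Its arguments: {"type":"object","properties":{"increments":{"type":"array"},"squeeze":{"type":"number"}},"required":["increments"]}

```bash
ls; mkdir -p pics; python3 - <<'E'
from plant import robot
import cv2,numpy as np
for n in("scene","top"):
    c=robot.read_camera(n)
    cv2.imwrite(f"pics/{n}0.png",c["image"][:,:,::-1])
    np.savez(f"{n}0.npz",**c)
    print(n,c["fx"],c["fy"],c["cx"],c["cy"],np.round(c["T"],4).tolist())
print(robot.read_state())
E
```

```text
pics
scene 349.72485777428835 349.72485777428835 261.05176719720936 188.19163185233506 [[-0.7596, 0.4963, -0.4202, 0.8719], [0.6503, 0.5706, -0.5016, 0.4854], [-0.0092, -0.6543, -0.7562, 0.8321], [0.0, 0.0, 0.0, 1.0]]
top 486.5209932055299 486.5209932055299 250.4767066688713 194.63557016109291 [[-0.0049, -0.9989, 0.0468, 0.408], [-1.0, 0.005, 0.0019, -0.0139], [-0.0022, -0.0468, -0.9989, 1.2751], [0.0, 0.0, 0.0, 1.0]]
{'t': 0.1, 'q': array([-1.26140058e+00,  1.31087700e-01,  1.48913356e+00, -2.49648304e-05,
        1.52298878e+00, -8.54014760e-02]), 'dq': array([ 0.00117324, -0.00367094, -0.00061811,  0.00031404,  0.00231135,
       -0.00024974]), 'joint_torque': array([-1.06650680e-04, -5.61342502e+01, -4.93096554e+01,  7.69982021e-02,
        2.91261863e-02, -5.93483628e-05]), 'tool_pos': array([ 0.23064561, -0.55340611,  0.2427113 ]), 'orientation': array([-3.07900947e+00, -6.15813609e-01,  3.22700826e-04]), 'force': array([ 0.25035139, -0.71779263,  0.77165446]), 'wrist_torque': array([0.01795311, 0.01398908, 0.02081404]), 'opening': 0.09287245814039097}
```

View pics/scene0.png

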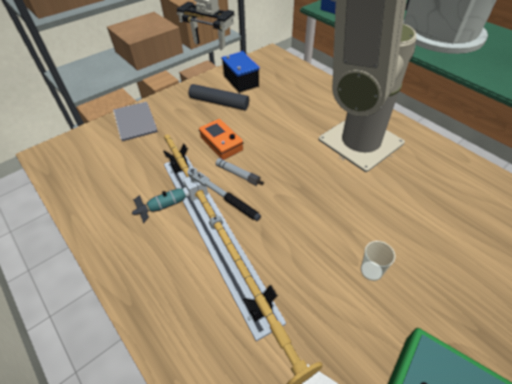

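View pics/top0.png

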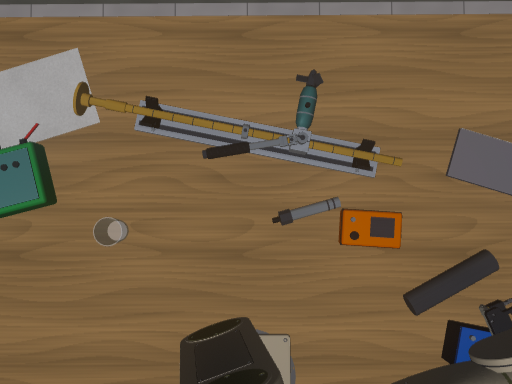

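```bash
python3 - <<'E'
import cv2
a=cv2.imread("pics/top0.png")[60:190,180:420]
cv2.imwrite("pics/top0c.png",cv2.resize(a,None,fx=3.3,fy=3.3,interpolation=cv2.INTER_CUBIC))
a=cv2.imread("pics/scene0.png")[130:330,120:320]
cv2.imwrite("pics/scene0c.png",cv2.resize(a,None,fx=3,fy=3,interpolation=cv2.INTER_CUBIC))
E
```

```text
(no output)
```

View pics/top0c.png

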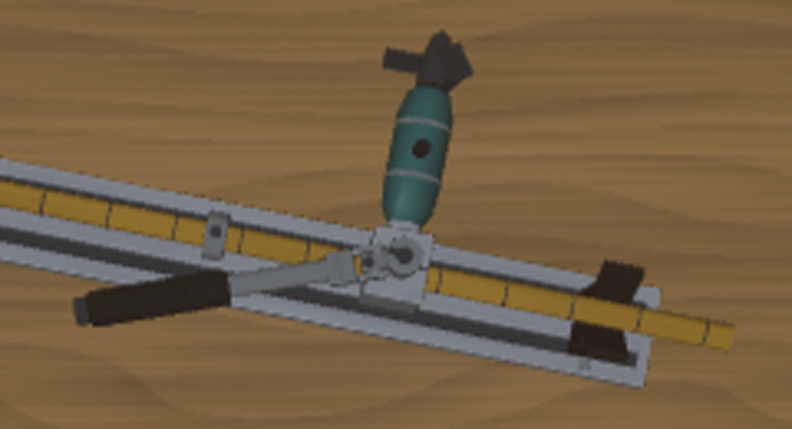

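View pics/scene0c.png

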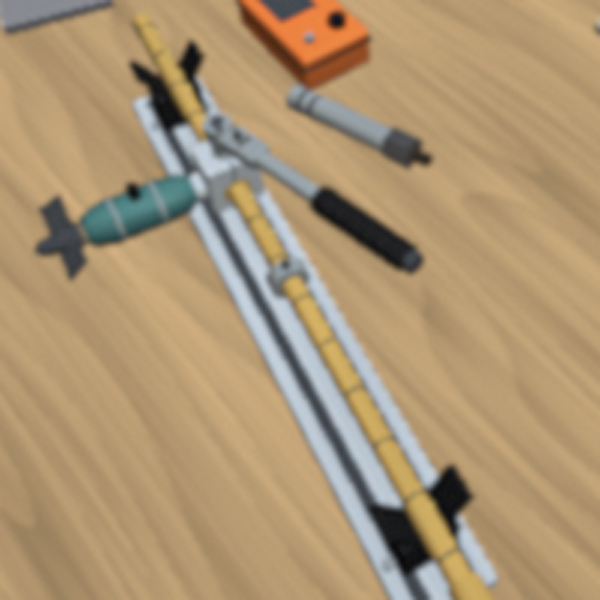

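```bash
cat > h.py <<'E'
import numpy as np
C={n:np.load(f"{n}0.npz") for n in("top","scene")}
def ray(n,u,v,c=None):
    c=c or C[n];T=c["T"]
    return T[:3,3],T[:3,:3]@np.array([(u-c["cx"])/c["fx"],(v-c["cy"])/c["fy"],1.])
def atz(n,u,v,z,c=None):
    o,d=ray(n,u,v,c);return o+d*(z-o[2])/d[2]
def tri(a,b):
    A=[];B=[]
    for n,p in(("top",a),("scene",b)):
        o,d=ray(n,*p);d=d/np.linalg.norm(d);P=np.eye(3)-np.outer(d,d);A.append(P);B.append(P@o)
    A=np.vstack(A);B=np.hstack(B);x=np.linalg.lstsq(A,B,rcond=None)[0];return x,np.linalg.norm(A@x-B)
tc=lambda x,y:(180+x/3.3,60+y/3.3)
sc=lambda x,y:(120+x/3,130+y/3)
E
python3 - <<'E'
from h import *
np.set_printoptions(precision=4,suppress=True)
for k,a,b in[("head",(403,255),(222,135)),("gripfar",(80,311),(413,259)),("gripnear",(228,287),(319,200)),("collar",(215,235),(287,274)),("collar top",(216,231),(287,266))]:
    print(k,tri(tc(*a),sc(*b)))
print("head157",atz("top",*tc(403,255),.157),atz("scene",*sc(222,135),.157))
g=[atz("top",*tc(*p),.148) for p in((80,311),(228,287))];print("grip",g,np.linalg.norm(g[0]-g[1]),(g[0]+g[1])/2)
r=[atz("top",*tc(*p),.095) for p in((733,337),(430,279),(2,193))];print("rod",r)
for i,j in((0,1),(1,2),(0,2)):
    d=r[j]-r[i];print(np.arctan2(-d[0],d[1]))
print("collar face",atz("top",*tc(229,238),.09),"clampend", [atz("top",*tc(*p),.119) for p in((435,234),(425,306),(369,226),(360,298))])
print("box",[atz("top",*p,.05) for p in((342,209),(402,211),(402,247),(341,245))],"probe",[atz("top",*p,.015) for p in((275,220),(339,201))])
print("tumbler",atz("top",117,231,0))
E
```

```text
head (array([ 0.5942, -0.1326,  0.1376]), np.float64(0.0028921266777126235))
gripfar (array([0.556 , 0.0951, 0.1481]), np.float64(0.0008445075284764169))
gripnear (array([ 0.5734, -0.0092,  0.1411]), np.float64(0.0005589620586860576))
collar (array([0.6207, 0.0004, 0.0863]), np.float64(0.0009939620375357546))
collar top (array([0.6206, 0.0002, 0.0979]), np.float64(0.0007582495812638528))
head157 [ 0.5927 -0.1318  0.157 ] [ 0.6005 -0.1138  0.157 ]
grip [array([0.5556, 0.0955, 0.148 ]), array([ 0.5721, -0.009 ,  0.148 ])] 0.1058103024846935 [0.5638 0.0433 0.148 ]
rod [array([ 0.5408, -0.3811,  0.095 ]), array([ 0.585 , -0.1581,  0.095 ]), array([0.6508, 0.1585, 0.095 ])]
-0.19569484894217715
-0.20492936963754757
-0.20111733017638342
collar face [ 0.6171 -0.0097  0.09  ] clampend [array([ 0.6142, -0.1592,  0.119 ]), array([ 0.5617, -0.1514,  0.119 ]), array([ 0.6203, -0.1114,  0.119 ]), array([ 0.5678, -0.1044,  0.119 ])]
box [array([ 0.4281, -0.2416,  0.05  ]), array([ 0.4224, -0.3924,  0.05  ]), array([ 0.3322, -0.3906,  0.05  ]), array([ 0.3379, -0.2379,  0.05  ])] probe [array([ 0.4011, -0.0745,  0.015 ]), array([ 0.4495, -0.2406,  0.015 ])]
tumbler [0.3743 0.3382 0.    ]
```

>>> {"api": "drive_tool", "payload": {"increments": [[1, 2, 2.1, 0, 0, 0, 0.12], [1, 4, 4.2, 0, 0, 0, 0.24], [1, 6, 6.3, 0, 0, 0, 0.36], [1, 8, 8.4, 0, 0, 0, 0.48], [1, 10, 10.5, 0, 0, 0, 0.6], [1, 12, 12.6, 0, 0, 0, 0.72], [1, 13.2, 14, 0, 0, 0, 0.84], [1, 13.96, 14.8, 0, 0, 0, 0.96], [1, 13.96, 14.8, 0, 0, 0, 0.976], [1, 13.96, 14.8, 0, 0, 0, 0.976], [1, 13.96, 14.8, 0, 0, 0, 0.976], [1, 13.96, 14.8, 0, 0, 0, 0.976], [1, 13.96, 14.8, 0, 0, 0, 0.976], [1, 13.96, 14.8, 0, 0, 0, 0.976], [1, 13.96, 14.8, 0, 0, 0, 0.976]], "squeeze": 20}}

```text
t: 1.35
tool_pos: [0.5795, -0.1836, 0.2429]
orientation: [-2.43, -1.99, 0.002]
force: [-0.1, -0.1, 0.3]
opening: 0.0007
```

```bash
cat > look.py <<'E'
import sys,cv2,numpy as np
from plant import robot
k=sys.argv[1]
s=robot.read_state();print(s["t"],s["tool_pos"],s["orientation"],s["force"],s["opening"])
c=robot.read_camera("top");np.savez(f"top{k}.npz",**c)
d=robot.read_camera("scene");np.savez(f"scene{k}.npz",**d)
a=cv2.resize(c["image"][60:190,160:420,::-1],(780,390),interpolation=cv2.INTER_CUBIC)
cv2.imwrite(f"pics/t{k}.png",a)
cv2.imwrite(f"pics/s{k}.png",cv2.resize(np.ascontiguousarray(d["image"][110:310,100:340,::-1]),(720,600),interpolation=cv2.INTER_CUBIC))
E
python3 look.py 1
```

```text
1.35 [ 0.57949459 -0.18358522  0.24292711] [-2.42987697e+00 -1.98981665e+00  1.82456363e-03] [-0.05201137 -0.12854984  0.31897601] 0.0006986233073997924
```

View pics/s1.png

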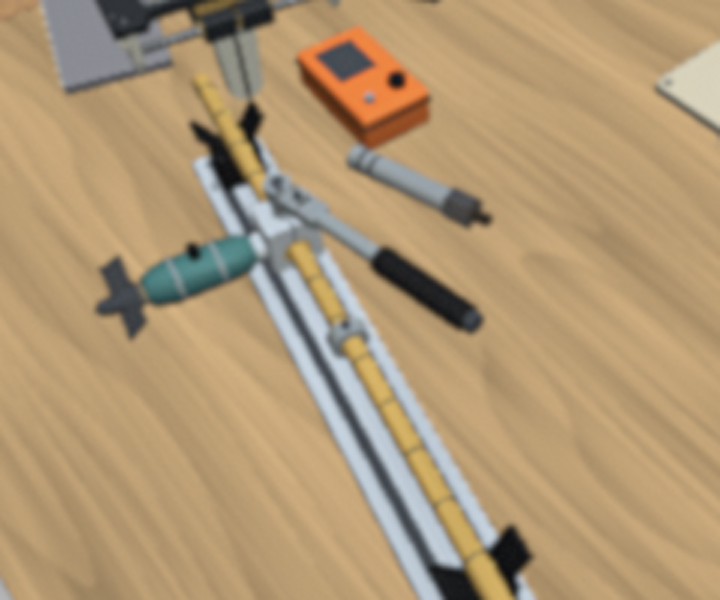

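View pics/t1.png

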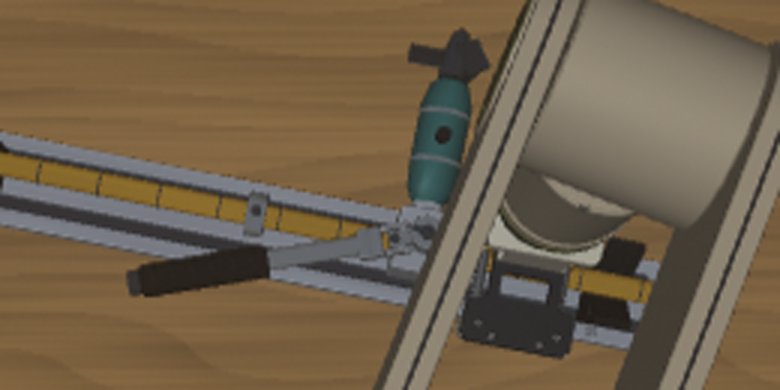

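>>> {"api": "drive_tool", "payload": {"increments": [[1, 0, 0, -1, 0, 0, 0], [1, 0, 0, -2, 0, 0, 0], [1, 0, 0, -3, 0, 0, 0], [1, 0, 0, -3.8, 0, 0, 0], [1, 0, 0, -4.3, 0, 0, 0], [1, 0, 0, -4.54, 0, 0, 0], [1, 0, 0, -4.54, 0, 0, 0], [1, 0, 0, -4.54, 0, 0, 0]]}}

```text
t: 2.12
tool_pos: [0.5799, -0.1846, 0.1311]
orientation: [2.432, 1.987, 0.001]
force: [0.7, -0.1, 0.8]
opening: 0.0004
```

```bash
python3 look.py 2
```

```text
2.1167 [ 0.57994565 -0.18462648  0.1311189 ] [2.43236678e+00 1.98689039e+00 6.63886204e-04] [ 0.70131602 -0.0848564   0.84505368] 0.000412121930429054
```

View pics/s2.png

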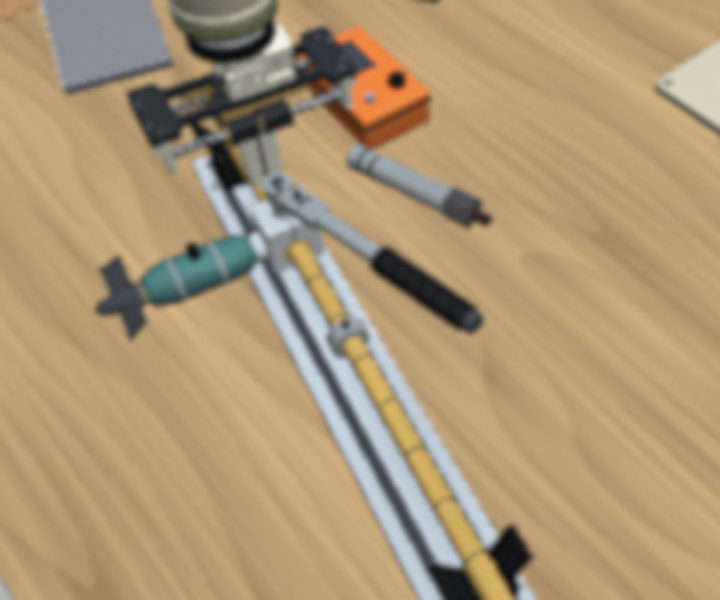

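>>> {"api": "drive_tool", "payload": {"increments": [[1, 0.06, 0.29, -0.05, 0, 0, 0], [1, 0.12, 0.59, -0.05, 0, 0, 0], [1, 0.18, 0.88, -0.05, 0, 0, 0], [1, 0.24, 1.18, -0.05, 0, 0, 0], [1, 0.3, 1.47, -0.05, 0, 0, 0], [1, 0.36, 1.76, -0.05, 0, 0, 0], [1, 0.4, 1.96, -0.05, 0, 0, 0]]}}

```text
t: 2.8
tool_pos: [0.59, -0.1359, 0.1296]
orientation: [2.43, 1.987, -0.003]
force: [-1.9, -11.5, 0.2]
opening: 0.0003
```

```bash
python3 look.py 3
```

```text
2.8 [ 0.58998455 -0.13588818  0.12956734] [ 2.42971188  1.98650217 -0.00333271] [ -1.86646723 -11.50025005   0.17349528] 0.0003215070642028073
```

View pics/s3.png

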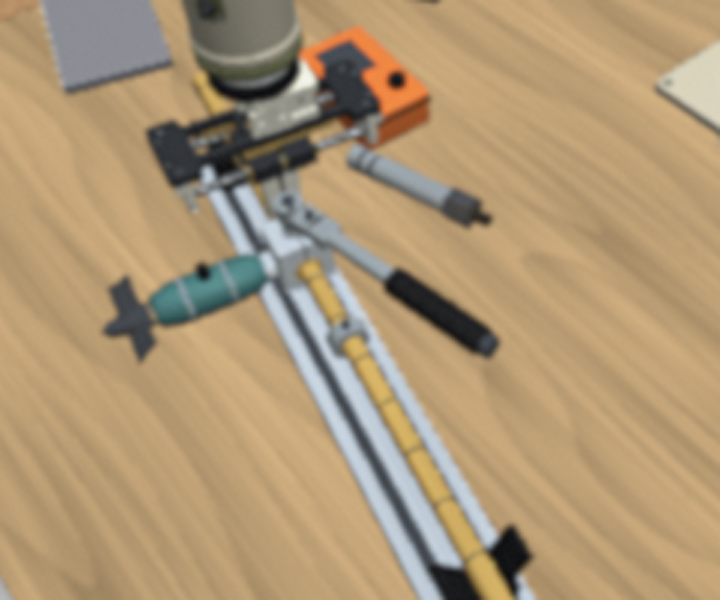

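View pics/t3.png

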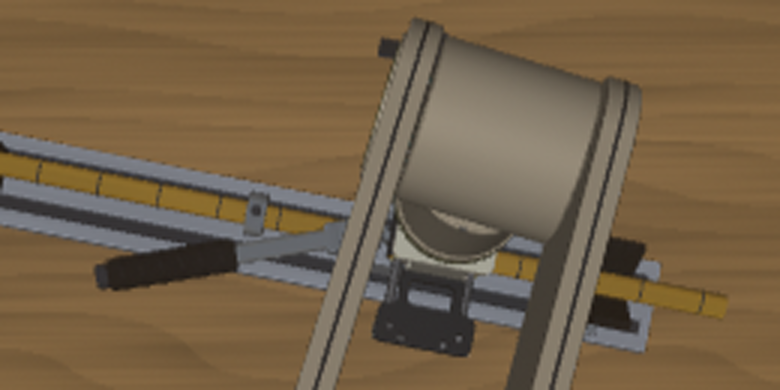

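>>> {"api": "drive_tool", "payload": {"increments": [[1, 0.08, 0.39, 0, 0, 0, 0], [1, 0.16, 0.78, 0, 0, 0, 0], [1, 0.24, 1.18, 0, 0, 0, 0], [1, 0.32, 1.57, 0, 0, 0, 0], [1, 0.4, 1.96, 0, 0, 0, 0], [1, 0.46, 2.25, 0, 0, 0, 0], [1, 0.48, 2.35, 0, 0, 0, 0], [1, 0.48, 2.35, 0, 0, 0, 0]]}}

```text
t: 3.57
tool_pos: [0.6023, -0.076, 0.1295]
orientation: [2.43, 1.988, -0.001]
force: [1.0, -4.3, 0.7]
opening: 0.0002
```

```bash
python3 look.py 4
```

```text
3.5667 [ 0.60229921 -0.0760103   0.12951426] [ 2.42973232e+00  1.98805915e+00 -7.22589037e-04] [ 0.99866931 -4.33680425  0.67745853] 0.00017201251812134285
```

View pics/s4.png

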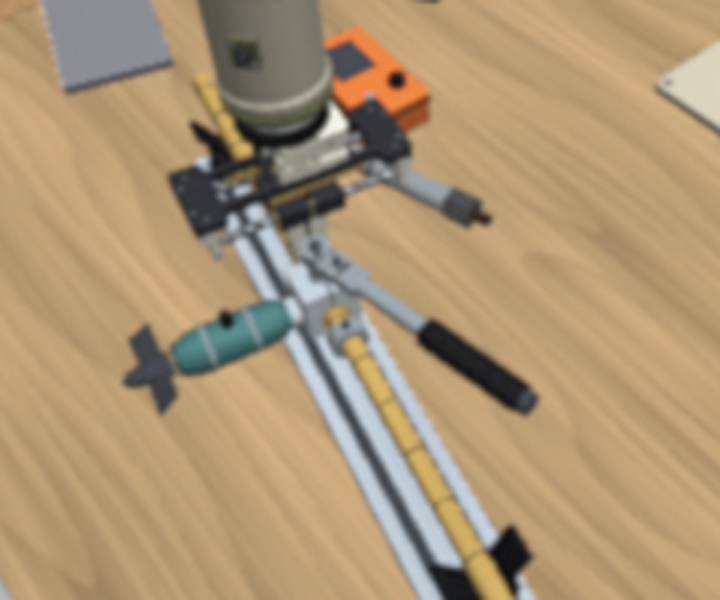

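>>> {"api": "drive_tool", "payload": {"increments": [[1, 0.02, 0.1, 0, 0, 0, 0], [1, 0.04, 0.2, 0, 0, 0, 0], [1, 0.06, 0.3, 0, 0, 0, 0], [1, 0.08, 0.39, 0, 0, 0, 0]]}}

```text
t: 4.0
tool_pos: [0.604, -0.0678, 0.1295]
orientation: [2.431, 1.986, -0.002]
force: [-1.4, -10.7, 2.5]
opening: 0.0004
```

>>> {"api": "drive_tool", "payload": {"increments": [[1, 0.01, 0.05, 0, 0, 0, 0], [1, 0.02, 0.1, 0, 0, 0, 0]]}}

```text
t: 4.17
tool_pos: [0.6045, -0.0653, 0.1295]
orientation: [2.43, 1.986, -0.002]
force: [-1.3, -10.3, 1.6]
opening: 0.0003
```

>>> {"api": "drive_tool", "payload": {"increments": [[1, 0.01, 0.05, 0, 0, 0, 0], [1, 0.02, 0.1, 0, 0, 0, 0]]}}

```text
t: 4.33
tool_pos: [0.605, -0.0628, 0.1295]
orientation: [2.431, 1.986, -0.002]
force: [-1.2, -10.1, 1.9]
opening: 0.0007
```

Sliding steadily at about 10 N; continuing in small steps until the force rises.

>>> {"api": "drive_tool", "payload": {"increments": [[1, 0.01, 0.05, 0, 0, 0, 0], [1, 0.02, 0.08, 0, 0, 0, 0]]}}

```text
t: 4.5
tool_pos: [0.6054, -0.0607, 0.1295]
orientation: [2.431, 1.986, -0.002]
force: [-1.9, -9.5, 3.7]
opening: 0.0008
```

>>> {"api": "drive_tool", "payload": {"increments": [[1, 0.01, 0.04, 0, 0, 0, 0], [1, 0.02, 0.08, 0, 0, 0, 0]]}}

```text
t: 4.67
tool_pos: [0.6058, -0.0588, 0.1295]
orientation: [2.431, 1.986, -0.003]
force: [-2.3, -10.4, 3.4]
opening: 0.0007
```

>>> {"api": "drive_tool", "payload": {"increments": [[1, 0.01, 0.04, 0, 0, 0, 0], [1, 0.02, 0.08, 0, 0, 0, 0]]}}

```text
t: 4.83
tool_pos: [0.6063, -0.0568, 0.1295]
orientation: [2.431, 1.986, -0.003]
force: [-2.5, -9.8, 3.4]
opening: 0.0005
```

>>> {"api": "drive_tool", "payload": {"increments": [[1, 0.01, 0.04, 0, 0, 0, 0], [1, 0.02, 0.08, 0, 0, 0, 0]]}}

```text
t: 5.0
tool_pos: [0.6063, -0.0565, 0.1295]
orientation: [2.43, 1.985, -0.007]
force: [-6.2, -20.8, 4.4]
opening: 0.0006
```

```bash
python3 look.py 5
```

```text
5.0 [ 0.60631806 -0.05654855  0.12954374] [ 2.43001276  1.98492026 -0.00692285] [ -6.19949277 -20.8314086    4.41606049] 0.0005940979935964009
```

View pics/s5.png

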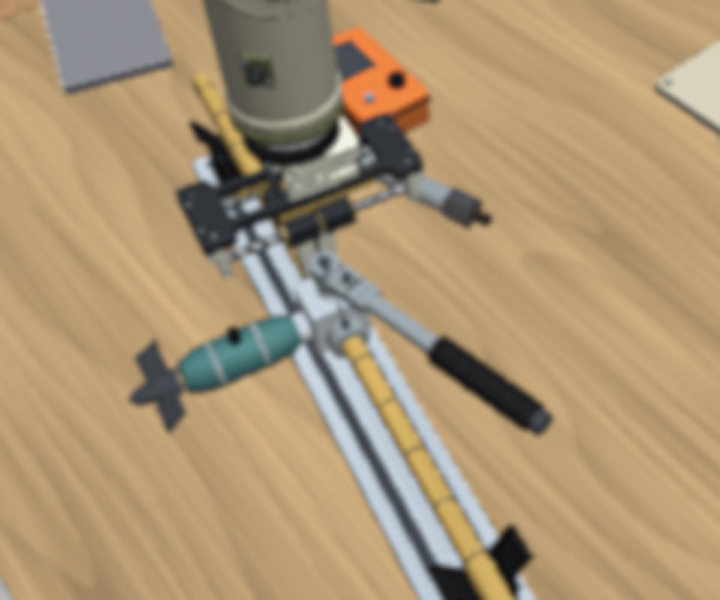

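>>> {"api": "drive_tool", "payload": {"increments": [[1, -0.1, -0.49, 0, 0, 0, 0], [1, -0.2, -0.98, 0, 0, 0, 0], [1, -0.2, -0.98, 1.2, 0, 0, 0], [1, -0.2, -0.98, 2.4, 0, 0, 0], [1, -0.2, -0.98, 3.6, 0, 0, 0], [1, -0.2, -0.98, 4.6, 0, 0, 0], [1, -1, 0.5, 4.6, 0, 0, 0], [1, -1.8, 1.8, 4.6, 0, 0, 0], [1, -2.6, 3.2, 4.6, 0, 0, 0], [1, -3.4, 4.6, 4.6, 0, 0, 0], [1, -4.2, 6, 4.6, 0, 0, 0], [1, -4.25, 7, 4.6, 0, 0, 0], [1, -4.25, 7.4, 4.6, 0, 0, 0], [1, -4.25, 7.4, 4.6, 0, 0, 0], [1, -4.25, 7.4, 4.6, 0, 0, 0]]}}

```text
t: 6.35
tool_pos: [0.5007, 0.1314, 0.2438]
orientation: [2.431, 1.99, -0.0]
force: [0.9, -0.6, -0.5]
opening: 0.0004
```

```bash
python3 look.py 6
```

```text
6.35 [0.50074232 0.1314273  0.24380581] [ 2.43069894e+00  1.99010472e+00 -3.87101922e-04] [ 0.86737988 -0.61930154 -0.475706  ] 0.00043623584685313697
```

View pics/s6.png

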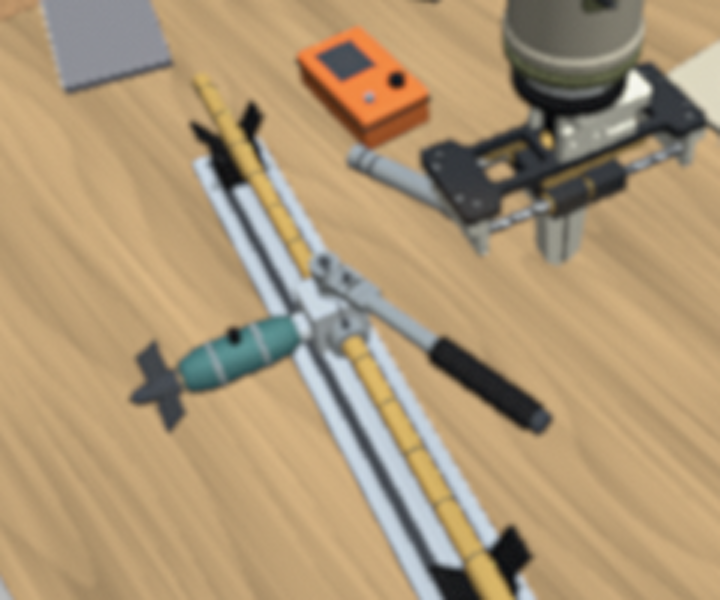

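View pics/t6.png

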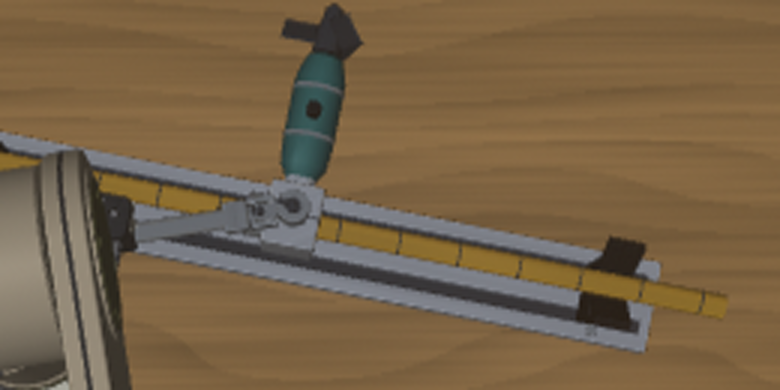

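```bash
python3 - <<'E'
from h import *
np.set_printoptions(precision=4,suppress=True)
T=lambda x,y:(160+x/3,60+y/3);S=lambda x,y:(100+x/3,110+y/3)
h=atz("top",*T(292,206),.157);print(h)
for p in((437,347),(540,420)):print(atz("scene",*S(*p),.148))
print("tube top", atz("top",*T(140,232),.152),atz("top",*T(215,217),.152))
E
```

```text
[ 0.6133 -0.0283  0.157 ]
[0.5955 0.0969 0.148 ]
[0.5788 0.1988 0.148 ]
tube top [0.5945 0.0895 0.152 ] [0.6059 0.0313 0.152 ]
```

>>> {"api": "drive_tool", "payload": {"increments": [[1, 0, 0.8, -1, 0, 0, 0], [1, 0, 0.8, -2, 0, 0, 0], [1, 0, 0.8, -3, 0, 0, 0], [1, 0, 0.8, -3.7, 0, 0, 0], [1, 0, 0.8, -3.95, 0, 0, 0], [1, 0.4, 0.8, -3.95, 0, 0, 0], [1, 0.8, 0.8, -3.95, 0, 0, 0], [1, 1.2, 0.8, -3.95, 0, 0, 0], [1, 1.6, 0.8, -3.95, 0, 0, 0], [1, 1.8, 0.8, -3.95, 0, 0, 0], [1, 1.8, 0.8, -3.95, 0, 0, 0]]}}

```text
t: 7.37
tool_pos: [0.547, 0.1507, 0.1458]
orientation: [2.433, 1.986, 0.001]
force: [0.1, -0.8, 0.4]
opening: 0.0004
```

```bash
python3 look.py 7
```

```text
7.3667 [0.54697067 0.15068626 0.14580133] [2.43319552e+00 1.98622786e+00 1.38984824e-03] [ 0.12263813 -0.8323889   0.43180117] 0.00043846347932954594
```

View pics/s7.png

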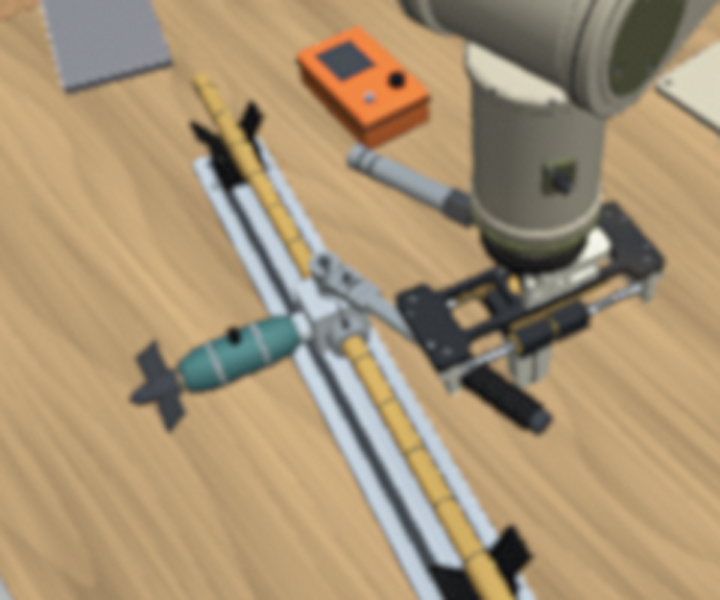

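>>> {"api": "drive_tool", "payload": {"increments": [[1, 0.15, 0, 0, 0, 0, 0], [1, 0.3, 0, 0, 0, 0, 0], [1, 0.45, 0, 0, 0, 0, 0], [1, 0.6, 0, 0, 0, 0, 0], [1, 0.75, 0, 0, 0, 0, 0], [1, 0.9, 0, 0, 0, 0, 0]]}}

```text
t: 7.97
tool_pos: [0.566, 0.153, 0.144]
orientation: [-2.427, -1.987, 0.005]
force: [-10.5, 5.5, 1.3]
opening: 0.0004
```

>>> {"api": "drive_tool", "payload": {"increments": [[1, 0.15, 0, 0, 0, 0, 0], [1, 0.3, 0, 0, 0, 0, 0], [1, 0.45, 0, 0, 0, 0, 0], [1, 0.6, 0, 0, 0, 0, 0]]}}

```text
t: 8.3
tool_pos: [0.5806, 0.1536, 0.1438]
orientation: [-2.426, -1.987, 0.005]
force: [-10.4, 8.5, 0.9]
opening: 0.0003
```

>>> {"api": "drive_tool", "payload": {"increments": [[1, 0.1, 0, 0, 0, 0, 0], [1, 0.2, 0, 0, 0, 0, 0], [1, 0.3, 0, 0, 0, 0, 0], [1, 0.4, 0, 0, 0, 0, 0]]}}

```text
t: 8.63
tool_pos: [0.5905, 0.154, 0.1438]
orientation: [-2.426, -1.987, 0.005]
force: [-10.8, 10.1, 1.3]
opening: 0.0
```

>>> {"api": "drive_tool", "payload": {"increments": [[1, 0, 0.1, 0, 0, 0, 0], [1, 0, 0.2, 0, 0, 0, 0]]}}

```text
t: 8.8
tool_pos: [0.5908, 0.156, 0.1435]
orientation: [-2.43, -1.988, 0.01]
force: [-7.5, -7.5, 1.2]
opening: 0.0004
```

```bash
python3 look.py 8
```

```text
8.8 [0.59077318 0.15595911 0.143488  ] [-2.43010862 -1.98781532  0.00993758] [-7.54662998 -7.47291849  1.15900763] 0.0004319978968728308
```

View pics/s8.png

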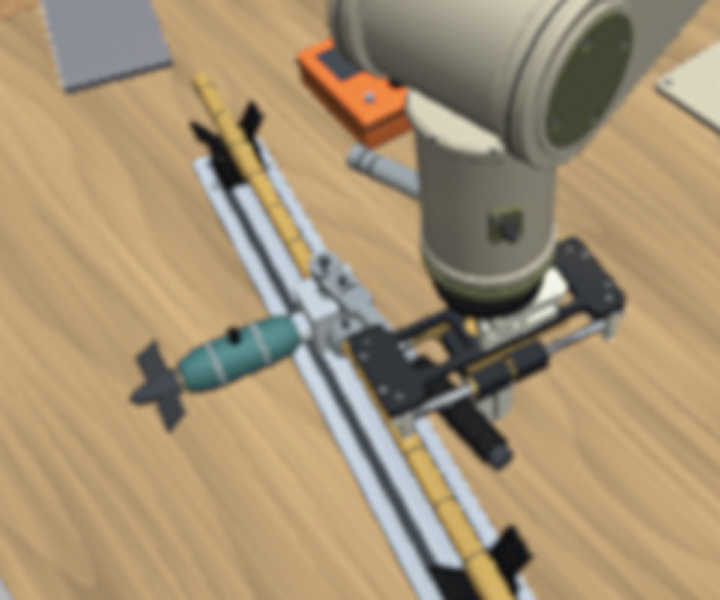

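View pics/t8.png

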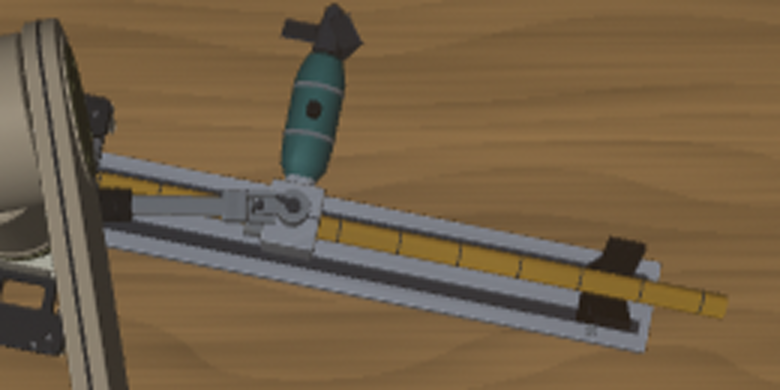

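>>> {"api": "drive_tool", "payload": {"increments": [[1, 0.12, 0, 0, 0, 0, 0], [1, 0.24, 0, 0, 0, 0, 0], [1, 0.36, 0, 0, 0, 0, 0], [1, 0.48, 0, 0, 0, 0, 0]]}}

```text
t: 9.23
tool_pos: [0.6024, 0.1562, 0.1433]
orientation: [-2.429, -1.987, 0.01]
force: [-11.7, -2.4, 0.1]
opening: 0.0002
```

>>> {"api": "drive_tool", "payload": {"increments": [[1, 0.12, -0.01, 0, 0, 0, 0], [1, 0.24, -0.02, 0, 0, 0, 0], [1, 0.36, -0.03, 0, 0, 0, 0], [1, 0.48, -0.04, 0, 0, 0, 0]]}}

```text
t: 9.57
tool_pos: [0.6142, 0.1555, 0.1432]
orientation: [-2.429, -1.987, 0.01]
force: [-12.4, -0.5, 0.3]
opening: 0.0006
```

>>> {"api": "drive_tool", "payload": {"increments": [[1, 0.1, 0, 0, 0, 0, 0], [1, 0.2, -0.01, 0, 0, 0, 0], [1, 0.3, -0.02, 0, 0, 0, 0], [1, 0.4, -0.03, 0, 0, 0, 0]]}}

```text
t: 9.9
tool_pos: [0.6238, 0.1545, 0.1429]
orientation: [-2.428, -1.986, 0.012]
force: [-13.0, -1.9, 0.7]
opening: 0.0005
```

>>> {"api": "drive_tool", "payload": {"increments": [[1, 0.1, -0.01, 0, 0, 0, 0], [1, 0.2, -0.03, 0, 0, 0, 0], [1, 0.3, -0.04, 0, 0, 0, 0]]}}

```text
t: 10.15
tool_pos: [0.6311, 0.1535, 0.1427]
orientation: [-2.428, -1.986, 0.013]
force: [-14.0, -2.6, 1.1]
opening: 0.0005
```

```bash
python3 look.py 9
```

```text
10.15 [0.63107807 0.15346395 0.1427077 ] [-2.42827867 -1.98579508  0.0127671 ] [-13.98474224  -2.55123127   1.10316819] 0.0005325483528666215
```

View pics/t9.png

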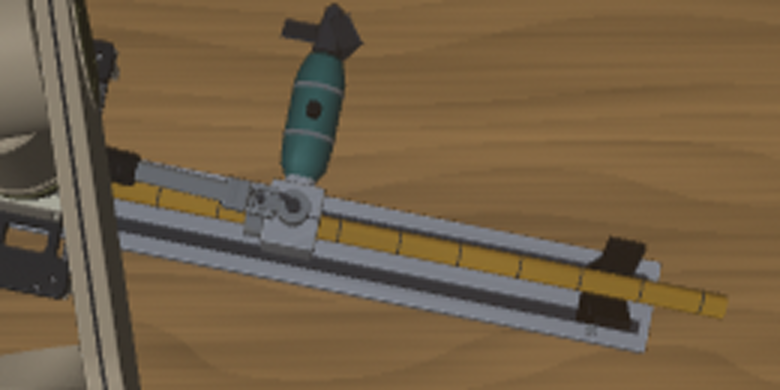

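>>> {"api": "drive_tool", "payload": {"increments": [[1, 0.1, -0.03, 0, 0, 0, 0], [1, 0.2, -0.06, 0, 0, 0, 0], [1, 0.3, -0.09, 0, 0, 0, 0], [1, 0.4, -0.12, 0, 0, 0, 0]]}}

```text
t: 10.58
tool_pos: [0.6411, 0.1512, 0.1429]
orientation: [-2.427, -1.986, 0.011]
force: [-14.7, 1.6, 0.3]
opening: 0.0005
```

```bash
python3 look.py 10
```

```text
10.5833 [0.64113738 0.15122189 0.14285199] [-2.42739102 -1.9858428   0.01123443] [-14.71520943   1.61434333   0.28922972] 0.0005338660458043907
```

View pics/t10.png

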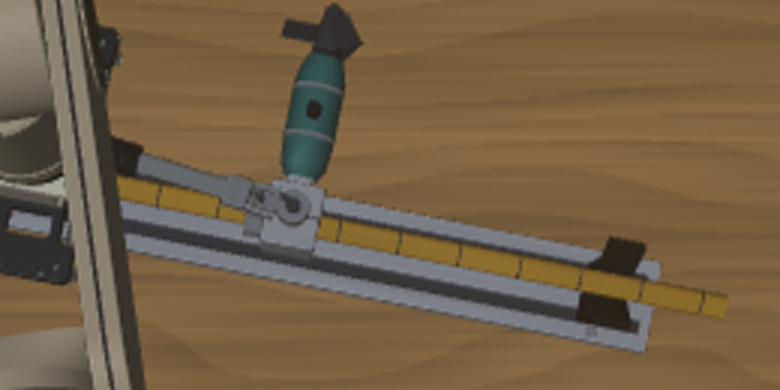

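```bash
python3 - <<'E'
import numpy as np,cv2
o=[]
for k in(8,9,10):
    a=np.load(f"top{k}.npz")["image"][105:150,190:275,::-1]
    o.append(cv2.resize(np.ascontiguousarray(a),None,fx=9,fy=9,interpolation=cv2.INTER_CUBIC)[:, :])
cv2.imwrite("pics/z9.png",o[1]);cv2.imwrite("pics/z10.png",o[2])
E
```

```text
(no output)
```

View pics/z9.png

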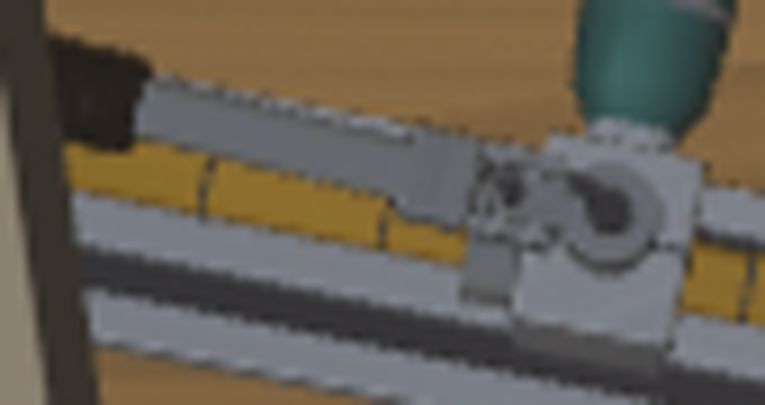

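View pics/z10.png

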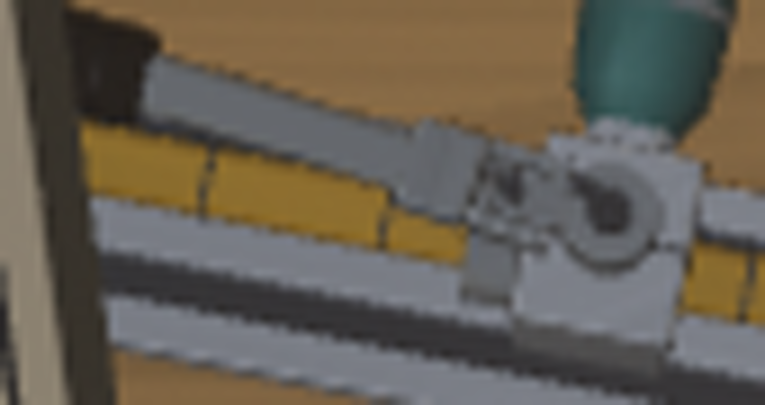

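>>> {"api": "drive_tool", "payload": {"increments": [[1, 0.1, -0.02, 0, 0, 0, 0], [1, 0.2, -0.04, 0, 0, 0, 0], [1, 0.3, -0.07, 0, 0, 0, 0], [1, 0.36, -0.1, 0, 0, 0, 0]]}}

```text
t: 11.02
tool_pos: [0.6501, 0.1488, 0.1428]
orientation: [-2.427, -1.986, 0.011]
force: [-12.5, 2.2, 1.2]
opening: 0.0002
```

```bash
python3 look.py 11; python3 - <<'E'
import numpy as np,cv2
a=np.load("top11.npz")["image"][105:150,190:275,::-1]
cv2.imwrite("pics/z11.png",cv2.resize(np.ascontiguousarray(a),None,fx=9,fy=9,interpolation=cv2.INTER_CUBIC))
E
```

```text
11.0167 [0.6501456  0.14883733 0.14279756] [-2.42718752 -1.98581332  0.01124786] [-12.5388509    2.22042306   1.21102068] 0.0002466709389740464
```

View pics/z11.png

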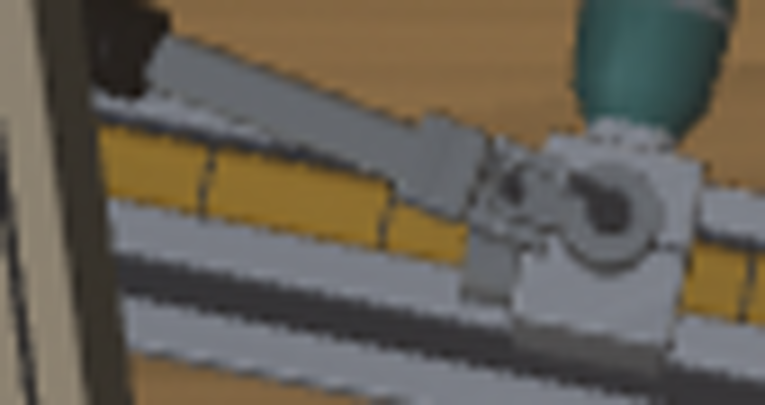

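>>> {"api": "drive_tool", "payload": {"increments": [[1, 0.1, -0.02, 0, 0, 0, 0], [1, 0.2, -0.05, 0, 0, 0, 0], [1, 0.3, -0.08, 0, 0, 0, 0], [1, 0.36, -0.1, 0, 0, 0, 0], [1, 0.36, -0.1, 0, 0, 0, 0]]}}

```text
t: 11.53
tool_pos: [0.6591, 0.1461, 0.1427]
orientation: [-2.427, -1.986, 0.012]
force: [-15.7, 0.5, 1.2]
opening: 0.0004
```

```bash
python3 look.py 12; python3 - <<'E'
import numpy as np,cv2
a=np.load("top12.npz")["image"][105:150,190:275,::-1]
cv2.imwrite("pics/z12.png",cv2.resize(np.ascontiguousarray(a),None,fx=9,fy=9,interpolation=cv2.INTER_CUBIC))
E
```

```text
11.5333 [0.65908195 0.14606556 0.14265208] [-2.42745008 -1.9855295   0.01192798] [-15.66055411   0.53591052   1.24510305] 0.0003875363554204964
```

View pics/z12.png

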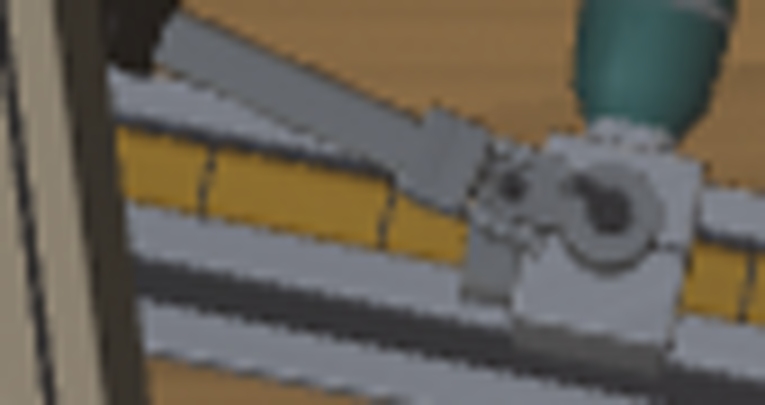

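>>> {"api": "drive_tool", "payload": {"increments": [[1, -0.12, 0.03, 0, 0, 0, 0], [1, -0.24, 0.07, 0, 0, 0, 0], [1, -0.36, 0.1, 0, 0, 0, 0], [1, -0.48, 0.14, 0, 0, 0, 0], [1, -0.6, 0.17, 0, 0, 0, 0], [1, -0.72, 0.2, 0, 0, 0, 0], [1, -0.84, 0.23, 0, 0, 0, 0], [1, -0.96, 0.26, 0, 0, 0, 0], [1, -1.08, 0.28, 0, 0, 0, 0], [1, -1.2, 0.3, 0, 0, 0, 0]]}}

```text
t: 12.47
tool_pos: [0.6299, 0.1535, 0.1433]
orientation: [-2.429, -1.987, 0.009]
force: [-7.2, -1.0, 0.2]
opening: 0.0005
```

>>> {"api": "drive_tool", "payload": {"increments": [[1, -0.2, 0, 0, 0, 0, 0], [1, -0.5, 0, 0, 0, 0, 0], [1, -1, 0, 0, 0, 0, 0], [1, -1.6, 0, 0, 0, 0, 0], [1, -2.2, 0, 0, 0, 0, 0], [1, -2.8, 0, 0, 0, 0, 0], [1, -3.2, 0, 0, 0, 0, 0], [1, -3.2, 0, 0.8, 0, 0, 0], [1, -3.2, 0, 1.8, 0, 0, 0], [1, -3.2, 0, 2.8, 0, 0, 0], [1, -3.6, 1, 3.6, 0, 0, 0], [1, -4, 2, 4, 0, 0, 0], [1, -4.4, 3.4, 4, 0, 0, 0], [1, -4.6, 4.8, 4, 0, 0, 0], [1, -4.6, 5.6, 4, 0, 0, 0], [1, -4.6, 6, 4, 0, 0, 0], [1, -4.6, 6, 4, 0, 0, 0]]}}

```text
t: 13.88
tool_pos: [0.5173, 0.3051, 0.2452]
orientation: [2.43, 1.992, 0.001]
force: [0.0, -0.9, -0.2]
opening: 0.0003
```

```bash
python3 look.py 13; python3 - <<'E'
import numpy as np,cv2
a=np.load("top13.npz")["image"][95:150,185:275,::-1]
cv2.imwrite("pics/z13.png",cv2.resize(np.ascontiguousarray(a),None,fx=8,fy=8,interpolation=cv2.INTER_CUBIC))
E
```

```text
13.8833 [0.51729965 0.30510106 0.24516909] [2.42965826e+00 1.99152677e+00 1.02124976e-03] [ 0.0377341  -0.8973632  -0.15036943] 0.0002764473184442863
```

View pics/z13.png

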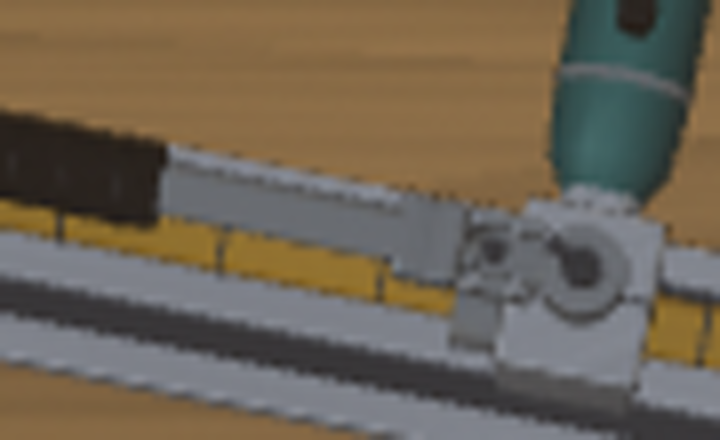

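View pics/s13.png

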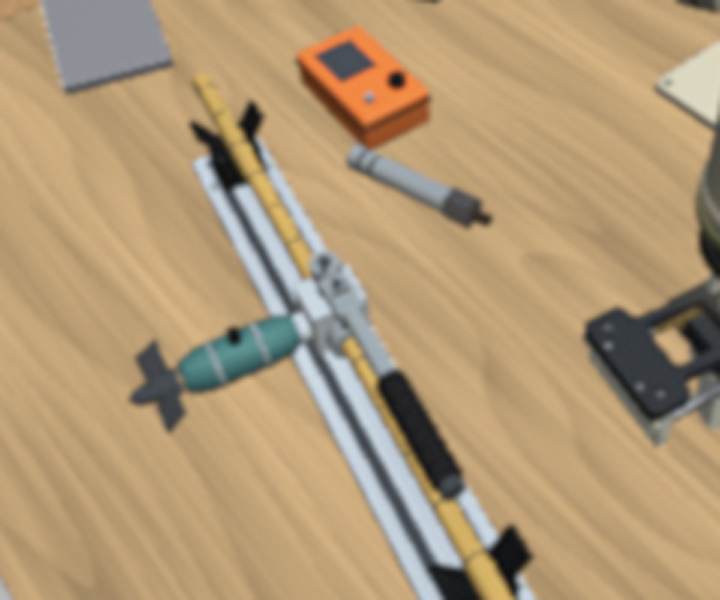

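```bash
python3 - <<'E'
import numpy as np,cv2
from plant import robot
a=np.load("top6.npz")["image"].astype(np.float32).mean(2)[60:150,250:320];b=np.load("top13.npz")["image"].astype(np.float32).mean(2)[60:150,250:320]
print(cv2.phaseCorrelate(a,b))
a=np.load("top0.npz")["image"].astype(int);b=np.load("top13.npz")["image"].astype(int)
d=np.abs(a-b).max(2);print("probe/box",d[195:250,270:410].max())
print(robot.read_state()["dq"].round(4))
robot.close_job()
E
```

```text
((0.07653803618245547, -0.08558937655494958), 0.9443767084015741)
probe/box 8
[-0.0214 -0.008   0.0096 -0.0011  0.0027  0.0016]
the job is handed in; nothing more can be done
```

The meter is against the stop collar, the screw is tightened to the wrench's break, and the job is handed in. It took about 14 s of the 64 s allowed. I got no verdict, so what follows is from my own readings.

- **Sliding the meter:** I pushed the clamp's back face with the fingers shut. It slid at about 10 N, then stopped dead and the force rose to about 21 N, which I took as contact with the collar. The screw had not been turned at that point.
- **Tightening the screw:** I pushed the grip clockwise. The force levelled off at about 13–15 N, and the picture showed a bend of about 0.14 rad at the knuckle. That is well past the 0.06 needed and short of the 0.35 end stop. I then eased off slowly and moved the arm clear.
- **Friction on the grip:** Partway through, friction on the rubber grip pulled the wrench along the rod, away from the collar, with about 8 N. I corrected this by shifting the fingers 5 mm along the grip. The clamp did not move in the pictures.

**Last checks:**
- **Handle:** straight by eye.
- **Clamp:** about 0.1 pixel (well under 1 mm) from where it was after the slide.
- **Bystanders:** the probe and box are unchanged in the top picture. I did not compare the tumbler, but the arm never came near it at low height.
- **Robot:** nothing touched, with force readings under 1 N.

**Less certain:** I could not measure the screw angle directly. The handle turned about 0.35 rad from its start, plus the unknown initial 0–0.1, which fits the expected break at 0.41. The arm was still settling slightly (0.02 rad/s at the base joint) when I handed in.

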